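# Start the mould air from the glass shop's control row

## Task

Turn on the air at the glass mould station: on the row of control boxes, tip the black rocker switch fully over to its white-striped end, then push the blue button fully in so that it stays in, and last press the green hold-to-run button fully down; finish with the program still holding green down with the fingertips. Keep strictly to that order, and do not press the red or the yellow button. Pick nothing up, and leave the glass, wax and tools lying around where they are.

Things in the scene. Friction and masses are not known exactly. Their poses are not given: they have to be found in the camera images.
- plank: scorched dark plank stand, fixed, 300 x 510 x 30 mm (x, y, z), that carries the five control boxes in a row along its y; origin at the centre of its underside, on the table; turned a little about the vertical
- rocker (a joint): angle of the black rocker, rad: about -0.25 to -0.15 at the start (off, white-striped end up), +0.25 when the striped end is fully down (on). The hinge is stiff (needs 2 to 5 N on the striped end) and stays where it is left, with no snap
- rocker_press (a point): centre of the white stripe on the rocker's top face, 23 mm from the pivot towards the robot; it moves with the rocker and sinks about 9 to 11 mm, to about 90 mm above the table, as the rocker goes from off to on; press straight down here. Black rocker 60 x 34 mm with a shallow V top (each half slopes up outwards by 0.18 rad), its length along its box's x, pivot 57 mm above the underside of its box (87 mm above the table); the striped end is the one nearer the robot
- blue_button (a joint): joint value: 0 up, 0.008 m fully pressed in. Pushing takes about 3 N; it has no return spring and stays where it is pushed
- blue_button_top (a point): centre of the flat top of the blue round push button (36 mm diameter); stands 89 mm above the table when up and moves 8 mm straight down
- green_button (a joint): joint value: 0 up, 0.008 m fully pressed in. Spring return: 1.2 N to start it, 4 N fully down; springs up when released
- green_button_top (a point): centre of the flat top of the green round push button (36 mm diameter); 89 mm above the table when up, moves 8 mm straight down
- green_station: box of the green button: grey steel box, 80 x 66 x 45 mm high (x, y, z), screwed to the plank, one of five boxes of this size in a row about 90 mm apart whose order changes; origin at the centre of its underside; x points away from the robot, side to side is y
- yellow_button (a joint): joint value: 0 up, 0.008 m fully pressed in. Spring return like the green one; not to be pressed
- yellow_button_top (a point): centre of the flat top of the yellow round push button (36 mm diameter) on a grey box, 89 mm above the table; not to be pressed
- red_button (a joint): joint value: 0 up, 0.008 m fully pressed in. Stop button, spring return; not to be pressed
- red_button_top (a point): centre of the top of the red mushroom stop button (46 mm diameter) on a yellow box, 89 mm above the table; not to be pressed
- jacks: steel glassblower's jacks, a two-bladed tool 200 x 40 x 10 mm lying loose on the plank between the boxes and the robot; origin at its middle underside, length along its x
- wax: loose white wax puck, 64 mm diameter, 24 mm high, on the plank on the robot's side of the boxes; origin at the centre of its underside
- tumbler: loose green glass tumbler, 72 mm across the rim, 85 mm high, standing on the plank on the robot's side of the boxes; origin at the centre of its underside
- paperweight: loose amber glass paperweight, 76 mm diameter, 62 mm high, on the table beyond the plank; origin at the centre of its underside
- mould: loose dark iron cup mould, 86 mm diameter, 90 mm high, on the table beyond the plank; origin at the centre of its underside
- block: loose wooden shaping ladle: cup 92 mm diameter, 50 mm high, with a handle out to 150 mm along its x, on the table beyond the plank; origin under the cup's centre
- paddle: loose cork paddle, 230 x 75 x 14 mm, lying on the table at the right end of the plank; origin on its underside near its middle, length along its x

How it is judged:
On the way, in this order (a step that is already met when the one before it is completed fails the run):
1. the rocker is tipped over to its striped end (value of joint rocker above 0.15 rad), for 0.1 s.
2. the blue button is pushed in (value of joint blue_button above 0.0055 m), for 0.1 s.
3. the green button is pressed down by the fingers (value of joint green_button above 0.0055 m and contact force between the fingers and green_station above 1 N), for 0.2 s.
At the end, for the whole second after the job is handed in: The rocker is on (over 0.15 rad), the blue button is in and the green button is held down by the fingers (each over 5.5 of 8 mm, green with over 1 N), red and yellow are up (under 2 mm), and all the loose things are at rest (all of step 3 and value of joint rocker above 0.15 rad and value of joint blue_button above 0.0055 m and value of joint each of red_button, yellow_button below 0.002 m and linear speed of each of jacks, wax, tumbler, paperweight, mould, block, paddle below 0.03 m/s); the arm keeps its last pose, push and grip.
It fails at once if the blue button is pushed before the rocker is on (value of joint blue_button above 0.003 m and value of joint rocker below 0.1 rad).
It fails at once if the green button is pressed before the rocker is on and the blue button in (value of joint green_button above 0.003 m and (value of joint blue_button below 0.005 m or value of joint rocker below 0.1 rad)).
It fails at once if the red or the yellow button is pressed (value of joint any of red_button, yellow_button above 0.003 m).
It fails at once if a loose thing is lifted, carried or shoved (over 20 mm) (distance of any of jacks, wax, tumbler, paperweight, mould, block, paddle from where it was at the start of the episode above 0.02 m).
It also fails if it takes over 42 s, if anything falls off the work surface, if the arm or the gripper's body presses on something with over 40 N, if the wrist force passes 120 N, or if a joint passes its speed limit or range.

## Robot

A 7-joint arm with a two-finger parallel gripper is mounted at the origin on the work surface. World frame = base frame: x ahead of the robot, y to its left, z up, the work surface at z = 0. Lengths are in m, angles in rad, forces in N, time in s.
With the tool pointing down it reaches from about 0.425 to 0.925 m from the base axis. Payload 6.8 kg.
Tool frame: the origin (TCP) lies between the finger pads; the fingertips stand 14 mm ahead of it and the grasp point (between the pads) lies 5 mm behind it; z points along the fingers, y is the direction in which the jaws open and shut (so a half turn about z gives the same grasp; the last joint's range is limited). The gripper opens to 85 mm and grips with 20 to 120 N. Pads are 22 mm wide; open, the fingers measure 114 mm over their backs; the gripper's body (76 mm by 85 mm) begins 54 mm behind the grasp point. The pads swing forward as they close: fully open they stand 13 mm farther back than shut.
Start: joints at [1.187, 0.477, 0.022, 1.555, -0.011, 1.109, -0.083], TCP at [0.184, -0.65, 0.245] pointing down, gripper open.
Joint ranges: [-2.96, 2.96], [-0.34, 2.1], [-1.41, 1.46], [0.24, 2.44], [-1.37, 4.51], [0.17, 1.92], [-2.96, 2.96]. Speed limits (rad/s): [2.39, 2.39, 3.14, 3.14, 3.14, 3.14, 3.14].

## Interface

Orientations are given as a unit quaternion [w, x, y, z].
In Python, from station import bot gives the robot as it stands.
- The arm moves only by the shell command python3 -m crank 'ROWS' [FORCE]. ROWS is JSON, a list of rows, each a list of 3 entries, a list of its own where there are three numbers: the shift along the tool's x, y, z in m, then the turn, a rotation vector about the tool's x, y, z in degrees, then the finger opening in m, from 0 to 0.0854. A call has 1 to 10 rows; each row shifts and turns the commanded pose from where the row before left it, along the tool's axes as they then stand; what a row does not reach is not made up. A row lasts 1/8 s, in which the tool goes at most 62.5 mm and 10.7 degrees, less where a joint would pass 70% of its speed; a pose out of reach is approached as far as the arm can. A call is refused whole if a number of a shift passes 0.0625 or a number of a turn 10.7, either way. A call with a gripper value outside its range is refused whole. The fingers move at their own pace and stop on an object; FORCE is the grip in N (left out, the last holds). Time passes only in rows, so rows that do not move let the fingers close. It gives the time, the measured TCP pose, the force and the opening at its end, in the units of the state.
- bot.get_obs(): the state, without advancing time (a new reading comes with each control period).
- bot.read_camera(name): name is "scene" or "top"; returns (picture, depth): 420x560x3 uint8, red, green, blue; 420x560 float32, m along the optical axis (not along the pixel's ray), 0 where there is no reading.
- bot.calibration(name): a dict with "fx", "fy", "cx", "cy" (pixels), "extrinsics" (4x4, takes a point from camera to world coordinates). Camera axes: x right, y down, z forward; pixel columns grow to the right and rows downward; lengths in m; the calibration is good to about 2 mm. A picture is of the moment at which its call begins. calibration takes no time and is no camera call.
- bot.hand_in(): hands the job in, once; it reports no verdict.
The state is a dict: "t": time; "q": joint angles; "joint_vel": joint speeds; "joint_torque": joint torques, N m; "eef_pos": TCP position; "tool_rot": TCP orientation; "contact_force": force on the tool from outside, world axes, zero at the start; "torque": the same for the moment, N m; "gripper_width": opening from 0.0 (shut) to 1.0 (fully open).
Only numpy, scipy, OpenCV 4.12 (cv2) and the standard library are available. Lean on these libraries where they do the work, as an engineer would, in place of code of your own. Each camera call takes 0.05 s, during which the arm holds its last target.

## Working session

There is one attempt and no reset: what is moved stays moved. The work goes in short steps, Python scripts to look and compute and a shell command to move; the robot and the scene stay as the last step left them, time stands still between calls to the robot, and variables do not carry over. Pictures are saved under pics/ and viewed, and the job is handed in when it is done.

```bash
ls; mkdir -p pics
python3 - <<'E'
from station import bot
import cv2, numpy as np
o=bot.get_obs(); print({k:np.round(v,3) for k,v in o.items()})
for n in("scene","top"):
    p,d=bot.read_camera(n); cv2.imwrite(f"pics/{n}0.png",p[:,:,::-1]); np.save(f"{n}_d.npy",d); np.save(f"{n}_p.npy",p)
    c=bot.calibration(n); print(n,c)
E
```

```text
pics
{'t': np.float64(0.0), 'q': array([ 1.187,  0.478,  0.022,  1.556, -0.011,  1.109, -0.083]), 'joint_vel': array([ 0.001, -0.   , -0.   ,  0.   ,  0.002,  0.   ,  0.   ]), 'joint_torque': array([-0.0000e+00, -5.9645e+01,  1.6080e+00, -2.8120e+01,  1.2000e-02,
        9.0000e-03,  0.0000e+00]), 'eef_pos': array([ 0.184, -0.649,  0.244]), 'tool_rot': array([-0.001,  0.991,  0.137, -0.   ]), 'contact_force': array([0.045, 0.213, 0.136]), 'torque': array([-0.03 ,  0.017, -0.019]), 'gripper_width': np.float64(1.0)}
scene {'fx': 463.9631952849369, 'fy': 463.9631952849369, 'cx': 289.0333907803356, 'cy': 212.52850244761473, 'extrinsics': array([[-0.7009733 ,  0.59319399, -0.39592591,  1.0503136 ],
       [ 0.71308799,  0.57367932, -0.4029858 ,  0.43699385],
       [-0.01191425, -0.5648123 , -0.8251334 ,  1.0508613 ],
       [ 0.        ,  0.        ,  0.        ,  1.        ]])}
top {'fx': 401.8822343517019, 'fy': 401.8822343517019, 'cx': 281.9759530710119, 'cy': 207.20461018271953, 'extrinsics': array([[-8.06683051e-02, -9.71913556e-01,  2.21080672e-01,
         3.98722274e-01],
       [-9.96740833e-01,  7.85299011e-02, -1.84598596e-02,
        -2.28651662e-02],
       [ 5.79944424e-04, -2.21849259e-01, -9.75080802e-01,
         9.38664885e-01],
       [ 0.00000000e+00,  0.00000000e+00,  0.00000000e+00,
         1.00000000e+00]])}
```

View pics/top0.png

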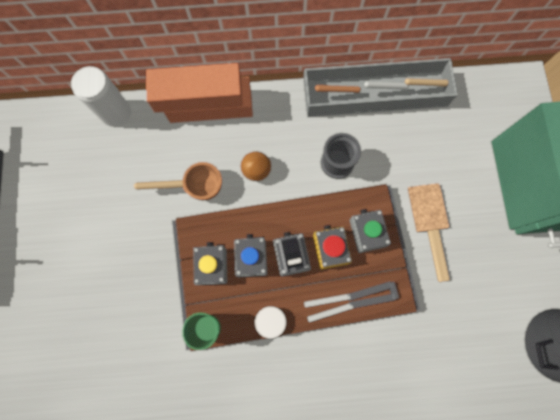

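View pics/scene0.png

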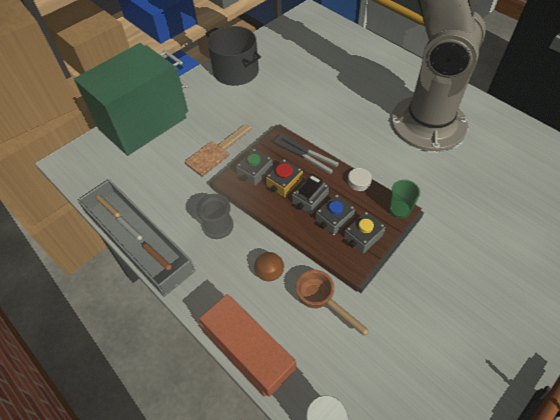

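The top view shows the boxes, left to right: yellow (208,265), blue (250,256), rocker with stripe (295,262), red (334,246), green (373,229). I'll enlarge it and measure.

```bash
cat > h.py <<'E'
import numpy as np
from station import bot
def ray(n,u,v,z):
    c=bot.calibration(n);E=np.array(c["extrinsics"])
    d=E[:3,:3]@np.array([(u-c["cx"])/c["fx"],(v-c["cy"])/c["fy"],1]);o=E[:3,3]
    return o+d*(z-o[2])/d[2]
def dep(n,u,v,dm):
    c=bot.calibration(n);E=np.array(c["extrinsics"]);d=dm[int(round(v)),int(round(u))]
    return E[:3,:3]@(d*np.array([(u-c["cx"])/c["fx"],(v-c["cy"])/c["fy"],1]))+E[:3,3]
E
python3 - <<'E'
from h import *
import cv2
R={"top":dict(yellow=(208,265),blue=(250,256),red=(334,246),green=(373,229),stripe=(295,262)),
"scene":dict(yellow=(366,226),blue=(337,208),red=(285,170),green=(254,159),stripe=(315,180))}
for n in R:
    p=np.load(n+"_p.npy");d=np.load(n+"_d.npy")
    hsv=cv2.cvtColor(p,cv2.COLOR_RGB2HSV)
    for k,(u,v) in R[n].items():
        m=np.zeros(p.shape[:2],bool); r=12
        H,S,V=[hsv[:,:,i].astype(int) for i in range(3)]
        if k=="stripe": mm=(V>150)&(S<60)
        else:
            h0=H[v,u]; mm=(abs((H-h0+90)%180-90)<8)&(S>150)&(V>80)
        m[v-r:v+r+1,u-r:u+r+1]=mm[v-r:v+r+1,u-r:u+r+1]
        _,lab,st,ce=cv2.connectedComponentsWithStats(m.astype(np.uint8))
        i=1+np.argmax(st[1:,4]);a,b=ce[i]
        print(n,k,st[i,4],st[i,:4],np.round(ce[i],1),np.round(ray(n,a,b,.099 if k=="stripe" else .089),4),np.round(dep(n,a,b,d),4))
    x,y=(260,200) if n=="top" else (300,190)
    c=p[y-10:y+90,x-80:x+145] if n=="top" else p[y-60:y+70,x-75:x+130]
    cv2.imwrite(f"pics/{n}_crop.png",cv2.resize(c,None,fx=3.5,fy=3.5,interpolation=cv2.INTER_CUBIC)[:,:,::-1])
E
```

```text
top yellow 36 [210 258   7  14] [213.7 264.5] [0.4799 0.114  0.089 ] [0.4798 0.1138 0.09  ]
top blue 209 [242 248  16  16] [249.7 255.7] [0.4923 0.0374 0.089 ] [0.4924 0.0375 0.088 ]
top red 349 [324 236  21  21] [333.9 245.8] [ 0.4988 -0.1421  0.089 ] [ 0.4991 -0.1423  0.087 ]Traceback (most recent call last):
  File "<stdin>", line 16, in <module>
    return _wrapfunc(a, 'argmax', axis=axis, out=out, **kwds)
    return bound(*args, **kwds)
ValueError: attempt to get argmax of an empty sequence
```

Run:
```python
from h import *
import cv2
R={"top":dict(yellow=(208,265),blue=(250,256),red=(334,246),green=(373,229),stripe=(295,262)),
"scene":dict(yellow=(366,226),blue=(337,208),red=(285,170),green=(254,159),stripe=(315,180))}
for n in R:
    p=np.load(n+"_p.npy");d=np.load(n+"_d.npy")
    x,y=(260,200) if n=="top" else (300,190)
    c=p[y+10:y+100,x-80:x+145] if n=="top" else p[y-60:y+70,x-75:x+130]
    cv2.imwrite(f"pics/{n}_crop.png",cv2.resize(c,None,fx=3.5,fy=3.5,interpolation=cv2.INTER_CUBIC)[:,:,::-1])
    hsv=cv2.cvtColor(p,cv2.COLOR_RGB2HSV)
    H,S,V=[hsv[:,:,i].astype(int) for i in range(3)]
    for k,(u,v) in R[n].items():
        m=np.zeros(p.shape[:2],bool); r=12
        h0={"yellow":25,"blue":110,"red":0,"green":70}.get(k,0)
        if k=="stripe": mm=(V>150)&(S<60)
        else: mm=(abs((H-h0+90)%180-90)<15)&(S>110)&(V>40)
        if k=="yellow": mm&=V>140
        m[v-r:v+r+1,u-r:u+r+1]=mm[v-r:v+r+1,u-r:u+r+1]
        _,lab,st,ce=cv2.connectedComponentsWithStats(m.astype(np.uint8))
        if len(st)<2: print(k,"none",hsv[v,u]);continue
        i=1+np.argmax(st[1:,4]);a,b=ce[i]
        print(n,k,st[i,4],st[i,:4],np.round(ce[i],1),np.round(ray(n,a,b,.099 if k=="stripe" else .089),4),np.round(dep(n,a,b,d),4))
```

```text
top yellow 260 [199 255  18  18] [207.3 263.8] [0.4825 0.1272 0.089 ] [0.4826 0.1272 0.0885]
top blue 253 [241 247  18  18] [249.6 255.5] [0.4926 0.0377 0.089 ] [0.4927 0.0378 0.0881]
top red 398 [323 235  23  22] [333.8 245.8] [ 0.4988 -0.1418  0.089 ] [ 0.4991 -0.142   0.087 ]
top green 217 [365 221  17  16] [372.9 228.7] [ 0.5285 -0.2292  0.089 ] [ 0.5286 -0.2294  0.0883]
top stripe 60 [288 258  13   7] [294. 261.] [ 0.4727 -0.0545  0.099 ] [ 0.4727 -0.0545  0.0987]
scene yellow 160 [359 219  15  14] [366.2 225.2] [0.4838 0.1302 0.089 ] [0.485  0.1309 0.0911]
scene blue 162 [329 201  14  14] [335.6 207.4] [0.4957 0.0408 0.089 ] [0.4939 0.0396 0.086 ]
scene red 201 [275 163  18  15] [283.6 169.9] [ 0.5002 -0.1402  0.089 ] [ 0.4992 -0.1412  0.0873]
green none [ 59  94 119]
scene stripe 25 [311 176   9   6] [314.7 178.6] [ 0.4702 -0.0551  0.099 ] [ 0.472  -0.0535  0.1021]
```

View pics/top_crop.png

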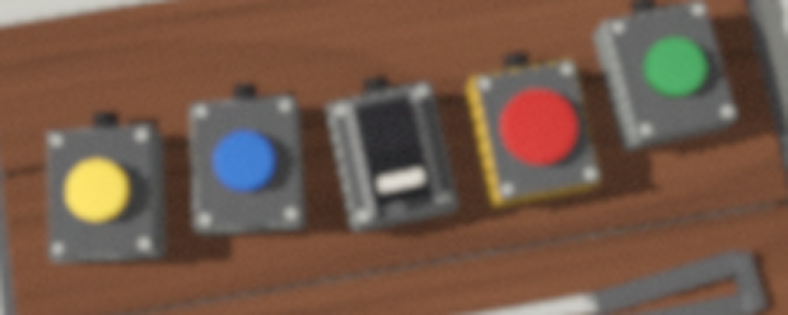

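View pics/scene_crop.png

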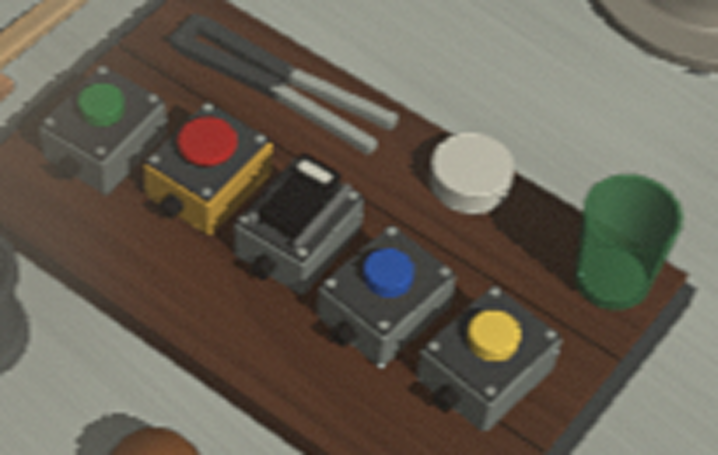

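Targets: stripe at about (0.4725, -0.0545, 0.099), blue at (0.493, 0.0385, 0.089), green at (0.5285, -0.229, 0.089). I'll shut the fingers and travel at height.

```bash
python3 -m crank '[[[0.038,-0.043,0],[0,0,0],0],[[0.038,-0.043,0],[0,0,0],0],[[0.038,-0.043,0],[0,0,0],0],[[0.038,-0.043,0],[0,0,0],0],[[0.038,-0.043,0],[0,0,0],0],[[0.038,-0.043,0],[0,0,0],0],[[0.038,-0.043,0],[0,0,0],0],[[0.038,-0.043,0],[0,0,0],0],[[0,0,0],[0,0,6],0],[[0,0,0],[0,0,6],0]]' 40
cat >> h.py <<'E'
from scipy.spatial.transform import Rotation as Ro
def to(t):
    o=bot.get_obs();q=o["tool_rot"];R=Ro.from_quat([q[1],q[2],q[3],q[0]])
    print("t",round(float(o["t"]),2),"eef",np.round(o["eef_pos"],4),"F",np.round(o["contact_force"],2),"w",round(float(o["gripper_width"]),3),"xdir",np.round(R.as_matrix()[:,0],3),"zdir",np.round(R.as_matrix()[:,2],3),"q",np.round(o["q"],2))
    print("tool shift",np.round(R.inv().apply(np.array(t)-o["eef_pos"]),4))
E
python3 -c "
from h import *
to([.4725,-.0545,.16])"
```

```text
t: 1.35
eef_pos: [0.3828, -0.2348, 0.2451]
tool_rot: [-0.0, 0.999, 0.033, -0.0]
contact_force: [0.1, -0.0, -0.2]
gripper_width: -0.001
t 1.35 eef [ 0.3828 -0.2348  0.2451] F [ 0.06 -0.02 -0.22] w -0.001 xdir [ 0.998  0.065 -0.001] zdir [-0.001  0.    -1.   ] q [ 0.62  0.11 -0.22  2.06  0.03  0.97 -1.13]
tool shift [ 0.1013 -0.1741  0.0851]
```

```bash
python3 -m crank '[[[0.025,-0.0435,0],[0,0,0],0],[[0.025,-0.0435,0],[0,0,0],0],[[0.025,-0.0435,0],[0,0,0],0],[[0.025,-0.0435,0],[0,0,0],0],[[0,0,0.045],[0,0,0],0],[[0,0,0.03],[0,0,0],0],[[0,0,0],[0,0,0],0]]' 40
python3 -c "
from h import *
import cv2
to([.471,-.0545,.113])
for n in ('top','scene'):
    p,d=bot.read_camera(n); c=p[170:310,170:420] if n=='top' else p[90:250,200:450]
    cv2.imwrite(f'pics/{n}1.png',cv2.resize(c,None,fx=3,fy=3,interpolation=cv2.INTER_CUBIC)[:,:,::-1])"
```

```text
t: 2.22
eef_pos: [0.469, -0.0553, 0.1683]
tool_rot: [-0.0, 0.999, 0.033, -0.003]
contact_force: [-0.4, 0.2, 0.1]
gripper_width: -0.004
t 2.23 eef [ 0.469  -0.0553  0.1683] F [-0.39  0.18  0.06] w -0.004 xdir [ 0.998  0.067 -0.005] zdir [-0.005  0.001 -1.   ] q [ 0.32  0.27 -0.38  2.08  0.14  0.82 -1.65]
tool shift [ 0.0024 -0.0006  0.0553]
```

View pics/scene1.png

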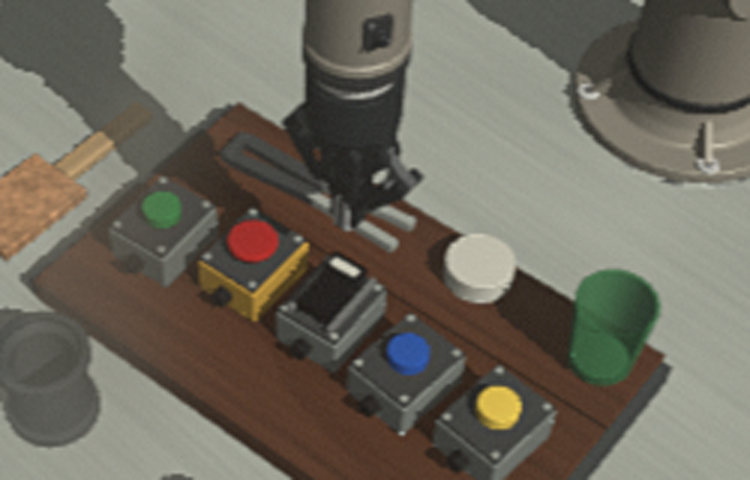

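View pics/top1.png

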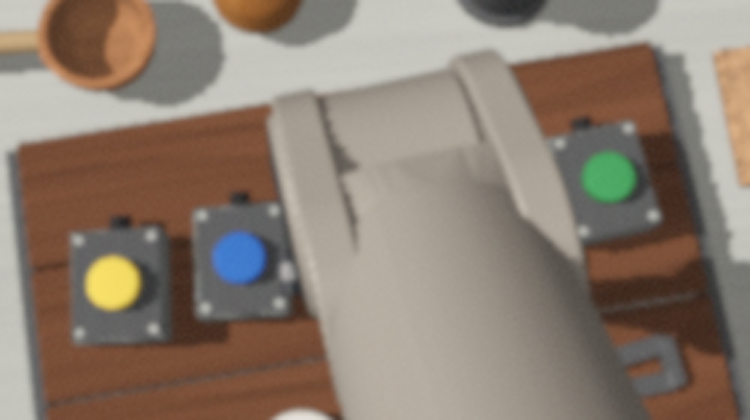

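The scene view shows the shut fingertips (crop 345,220) above and in line with the stripe (345,267). Now I'll descend to just short of contact.

```bash
python3 -m crank '[[[0.002,0,0.025],[0,0,0],0],[[0,0,0.02],[0,0,0],0],[[0,0,0],[0,0,0],0],[[0,0,0],[0,0,0],0]]' 40
python3 -c "
from h import *
to([.4715,-.0545,.113])"
```

```text
t: 2.82
eef_pos: [0.474, -0.0555, 0.1268]
tool_rot: [0.0, 0.999, 0.033, 0.001]
contact_force: [-0.2, -0.1, -0.5]
gripper_width: -0.001
t 2.83 eef [ 0.474  -0.0555  0.1268] F [-0.25 -0.13 -0.47] w -0.001 xdir [0.998 0.066 0.002] zdir [ 0.002 -0.    -1.   ] q [ 0.3   0.34 -0.37  2.11  0.18  0.72 -1.69]
tool shift [-0.0024 -0.0011  0.0138]
```

```bash
python3 -m crank '[[[-0.003,-0.001,0.006],[0,0,0],0],[[0,0,0.006],[0,0,0],0],[[0,0,0.005],[0,0,0],0],[[0,0,0],[0,0,0],0],[[0,0,0],[0,0,0],0]]' 40
python3 -c "
from h import *
to([.4715,-.0545,.103])"
python3 -m crank '[[[0,0,0.004],[0,0,0],0],[[0,0,0.003],[0,0,0],0],[[0,0,0],[0,0,0],0]]' 40
python3 -c "
from h import *
to([.4715,-.0545,.103])"
```

```text
t: 3.45
eef_pos: [0.4702, -0.0544, 0.1083]
tool_rot: [-0.0, 0.999, 0.033, 0.0]
contact_force: [-0.8, -0.1, 0.4]
gripper_width: 0.0
t 3.45 eef [ 0.4702 -0.0544  0.1083] F [-0.76 -0.06  0.35] w 0.0 xdir [0.998 0.066 0.   ] zdir [ 0.  0. -1.] q [ 0.29  0.37 -0.36  2.13  0.2   0.68 -1.71]
tool shift [0.0013 0.0002 0.0053]
t: 3.82
eef_pos: [0.4702, -0.0546, 0.1041]
tool_rot: [0.001, 0.999, 0.033, 0.0]
contact_force: [-12.9, 0.7, 39.6]
gripper_width: 0.003
t 3.83 eef [ 0.4702 -0.0546  0.1041] F [-12.89   0.7   39.62] w 0.003 xdir [0.998 0.066 0.   ] zdir [ 0.001 -0.002 -1.   ] q [ 0.28  0.37 -0.35  2.13  0.21  0.67 -1.72]
tool shift [0.0013 0.     0.0011]
```

The force rises to 40 N with the tips at z = 0.090, the height given for fully on, so the rocker is at its stop. I'll lift and look.

```bash
python3 -m crank '[[[0,0,-0.01],[0,0,0],0],[[0,0,-0.02],[0,0,0],0],[[0,-0.03,-0.02],[0,0,0],0],[[0.01,-0.06,0],[0,0,0],0],[[0,0,0],[0,0,0],0],[[0,0,0],[0,0,0],0]]' 40
python3 -c "
from h import *
import cv2
to([.493,.0385,.115])
for n in ('top','scene'):
    p,d=bot.read_camera(n); c=p[170:310,170:420] if n=='top' else p[120:250,230:430]
    cv2.imwrite(f'pics/{n}2.png',cv2.resize(c,None,fx=3.2,fy=3.2,interpolation=cv2.INTER_CUBIC)[:,:,::-1])
    np.save(n+'2.npy',d)"
```

```text
t: 4.58
eef_pos: [0.4736, 0.0357, 0.151]
tool_rot: [0.0, 0.999, 0.034, -0.0]
contact_force: [-0.3, -1.2, 0.2]
gripper_width: 0.0
t 4.58 eef [0.4736 0.0357 0.151 ] F [-0.33 -1.23  0.2 ] w 0.0 xdir [ 0.998  0.067 -0.001] zdir [-0.001 -0.    -1.   ] q [ 0.15  0.31 -0.42  2.09  0.17  0.78 -1.88]
tool shift [ 0.0195 -0.0015  0.036 ]
```

View pics/scene2.png

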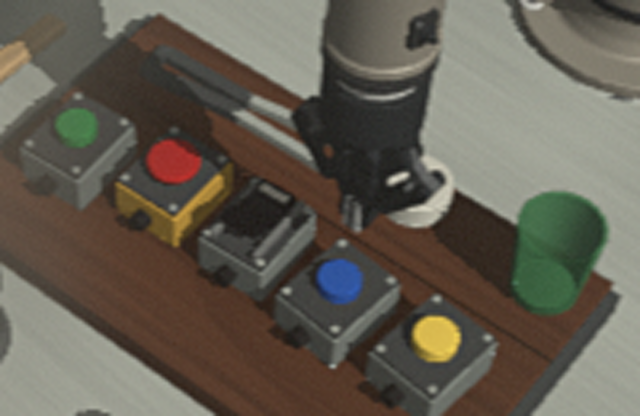

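View pics/top2.png

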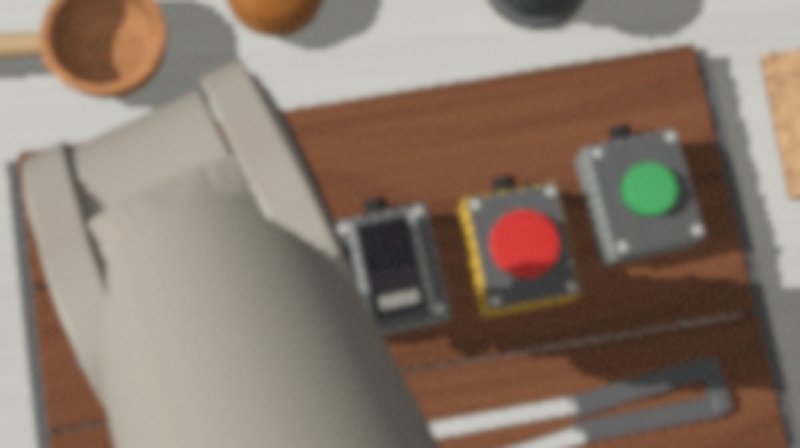

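The top view now shows the far end up and the stripe sunk and dimmed at crop (399,299), while the scene view no longer sees the stripe. I'll confirm by depth and approach blue.

```bash
python3 -c "
from h import *
d=np.load('top2.npy')
print('stripe',[np.round(dep('top',u,v,d),4) for u,v in ((293,263),(295,263),(297,263))],'far end',dep('top',291,240,d))"
python3 -m crank '[[[0.0195,-0.0015,0],[0,0,0],0],[[0,0,0.02],[0,0,0],0],[[0,0,0.015],[0,0,0],0],[[0,0,0],[0,0,0],0],[[0,0,0],[0,0,0],0]]' 40
python3 -c "
from h import *
to([.493,.0385,.103])"
```

```text
stripe [array([ 0.4695, -0.0523,  0.0907]), array([ 0.4692, -0.0565,  0.0902]), array([ 0.4686, -0.0606,  0.0926])] far end [ 0.51627341 -0.05178557  0.10448998]
t: 5.3
eef_pos: [0.4933, 0.0384, 0.1165]
tool_rot: [0.0, 0.999, 0.033, 0.0]
contact_force: [0.1, -0.2, 1.4]
gripper_width: -0.001
t 5.3 eef [0.4933 0.0384 0.1165] F [ 0.1  -0.22  1.42] w -0.001 xdir [0.998 0.066 0.   ] zdir [ 0. -0. -1.] q [ 0.12  0.39 -0.39  2.07  0.22  0.72 -1.92]
tool shift [-0.0003 -0.0001  0.0135]
```

The stripe reads 0.0905, so the rocker is fully on. Now I'll push blue.

```bash
python3 -m crank '[[[0,0,0.01],[0,0,0],0],[[0,0,0.005],[0,0,0],0],[[0,0,0.004],[0,0,0],0],[[0,0,0.002],[0,0,0],0],[[0,0,0.001],[0,0,0],0],[[0,0,0],[0,0,0],0]]' 40
python3 -c "
from h import *
to([.493,.0385,.095])"
```

```text
t: 6.05
eef_pos: [0.4932, 0.0386, 0.095]
tool_rot: [0.0, 0.999, 0.033, -0.0]
contact_force: [-2.6, -1.3, 10.3]
gripper_width: -0.002
t 6.05 eef [0.4932 0.0386 0.095 ] F [-2.58 -1.29 10.29] w -0.002 xdir [ 0.998  0.066 -0.   ] zdir [-0.    -0.001 -1.   ] q [ 0.11  0.42 -0.38  2.09  0.25  0.68 -1.94]
tool shift [-0.0002  0.0001  0.    ]
```

Blue is at its stop: 10 N with the tips at 0.081. I'll lift well clear and cross to green.

```bash
python3 -m crank '[[[0,0,-0.03],[0,0,0],0],[[0,0,-0.03],[0,0,0],0],[[0.003,0.054,0],[0,0,0],0],[[0.003,0.054,0],[0,0,0],0],[[0.003,0.054,0],[0,0,0],0],[[0.003,0.054,0],[0,0,0],0],[[0.003,0.053,0],[0,0,0],0],[[0,0,0],[0,0,0],0],[[0,0,0],[0,0,0],0]]' 40
python3 -c "
from h import *
import cv2
to([.5285,-.229,.103])
for n in ('top','scene'):
    p,d=bot.read_camera(n); c=p[170:310,170:420] if n=='top' else p[120:250,230:430]
    cv2.imwrite(f'pics/{n}3.png',cv2.resize(c,None,fx=3.2,fy=3.2,interpolation=cv2.INTER_CUBIC)[:,:,::-1])
    if n=='top': print('blue',[np.round(dep('top',u,v,d),4) for u,v in ((249,256),(250,257))],'stripe',dep('top',294,263,d), 'yellow',dep('top',207,264,d))"
```

```text
t: 7.18
eef_pos: [0.5259, -0.228, 0.154]
tool_rot: [-0.0, 0.999, 0.033, -0.0]
contact_force: [0.1, -0.0, -0.3]
gripper_width: -0.0
t 7.17 eef [ 0.5259 -0.228   0.154 ] F [ 0.11 -0.04 -0.31] w -0.0 xdir [ 0.998  0.066 -0.   ] zdir [-0.     0.001 -1.   ] q [ 0.54  0.43 -0.31  1.87  0.17  0.86 -1.35]
tool shift [0.0026 0.0012 0.051 ]
blue [array([0.4925, 0.0394, 0.0817]), array([0.4903, 0.0375, 0.0808])] stripe [ 0.46936228 -0.05439996  0.09006708] yellow [0.48214699 0.12797094 0.08855617]
```

View pics/scene3.png

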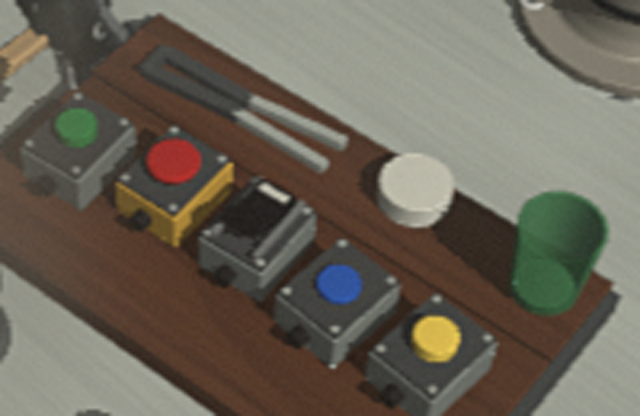

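View pics/top3.png

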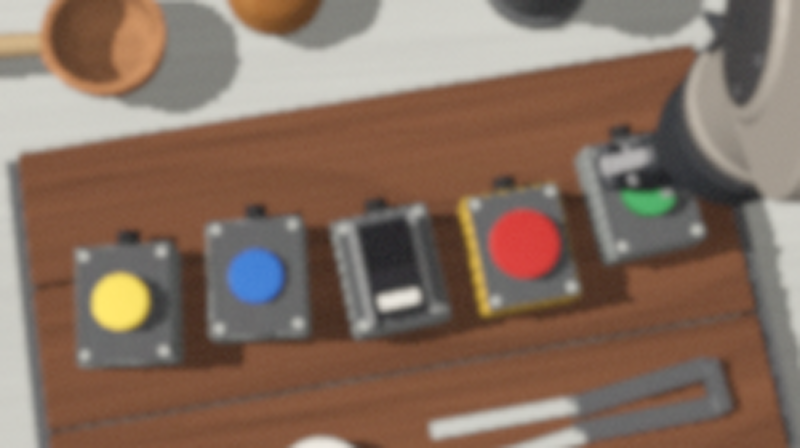

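Blue reads 0.081 (in), the stripe 0.090 (on), yellow 0.0886 (up), and the loose things haven't moved. The fingers are over green (top crop ~640,170). Now I'll press green.

```bash
python3 -m crank '[[[0.0025,0.001,0.02],[0,0,0],0],[[0,0,0.015],[0,0,0],0],[[0,0,0],[0,0,0],0],[[0,0,0],[0,0,0],0]]' 40
python3 -c "
from h import *
to([.5285,-.229,.095])"
python3 -m crank '[[[0,0,0.008],[0,0,0],0],[[0,0,0.005],[0,0,0],0],[[0,0,0.005],[0,0,0],0],[[0,0,0.004],[0,0,0],0],[[0,0,0.002],[0,0,0],0],[[0,0,0],[0,0,0],0],[[0,0,0],[0,0,0],0]]' 40
python3 -c "
from h import *
to([.5285,-.229,.095])"
```

```text
t: 7.78
eef_pos: [0.5286, -0.2294, 0.1191]
tool_rot: [-0.0, 0.999, 0.033, -0.0]
contact_force: [-0.9, 0.0, 0.4]
gripper_width: 0.002
t 7.78 eef [ 0.5286 -0.2294  0.1191] F [-0.92  0.05  0.38] w 0.002 xdir [ 0.998  0.067 -0.   ] zdir [-0.  0. -1.] q [ 0.53  0.48 -0.29  1.89  0.19  0.8  -1.37]
tool shift [-0.0001 -0.0004  0.0241]
t: 8.65
eef_pos: [0.5285, -0.2296, 0.0955]
tool_rot: [0.0, 0.999, 0.033, -0.0]
contact_force: [-1.5, -0.9, 3.7]
gripper_width: 0.0
t 8.65 eef [ 0.5285 -0.2296  0.0955] F [-1.54 -0.92  3.74] w 0.0 xdir [ 0.998  0.066 -0.   ] zdir [-0. -0. -1.] q [ 0.52  0.52 -0.29  1.9   0.21  0.75 -1.38]
tool shift [ 0.     -0.0006  0.0005]
```

Green is almost fully down. I'll press another 1.5 mm onto the stop and hold.

```bash
python3 -m crank '[[[0,0,0.0015],[0,0,0],0],[[0,0,0],[0,0,0],0],[[0,0,0],[0,0,0],0],[[0,0,0],[0,0,0],0],[[0,0,0],[0,0,0],0]]' 40
python3 -c "
from h import *
import cv2
to([.5285,-.229,.095])
for n in ('top','scene'):
    p,d=bot.read_camera(n); c=p[130:350,120:460] if n=='top' else p[90:310,140:440]
    cv2.imwrite(f'pics/{n}4.png',cv2.resize(c,None,fx=2.3,fy=2.3,interpolation=cv2.INTER_CUBIC)[:,:,::-1])
    if n=='top': print('blue',dep('top',249,256,d),'stripe',dep('top',294,263,d), 'yellow',dep('top',207,264,d),'red',dep('top',333,246,d))"
```

```text
t: 9.28
eef_pos: [0.5286, -0.2296, 0.0949]
tool_rot: [0.0, 0.999, 0.033, 0.0]
contact_force: [-5.6, 1.4, 12.4]
gripper_width: 0.002
t 9.28 eef [ 0.5286 -0.2296  0.0949] F [-5.62  1.38 12.39] w 0.002 xdir [0.998 0.066 0.   ] zdir [ 0. -0. -1.] q [ 0.52  0.52 -0.28  1.9   0.21  0.75 -1.38]
tool shift [-0.     -0.0006 -0.0001]
blue [0.49246907 0.03940434 0.08227035] stripe [ 0.46925398 -0.05435161  0.09136814] yellow [0.48243011 0.12848282 0.08567121] red [ 0.4983441  -0.13986484  0.090357  ]
```

View pics/scene4.png

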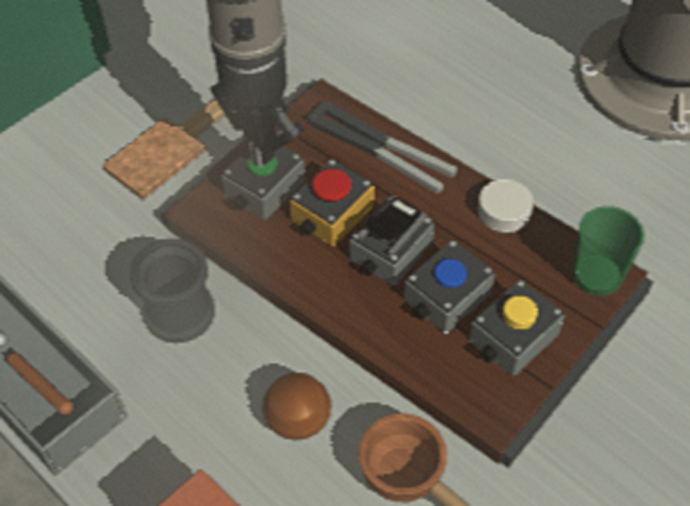

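View pics/top4.png

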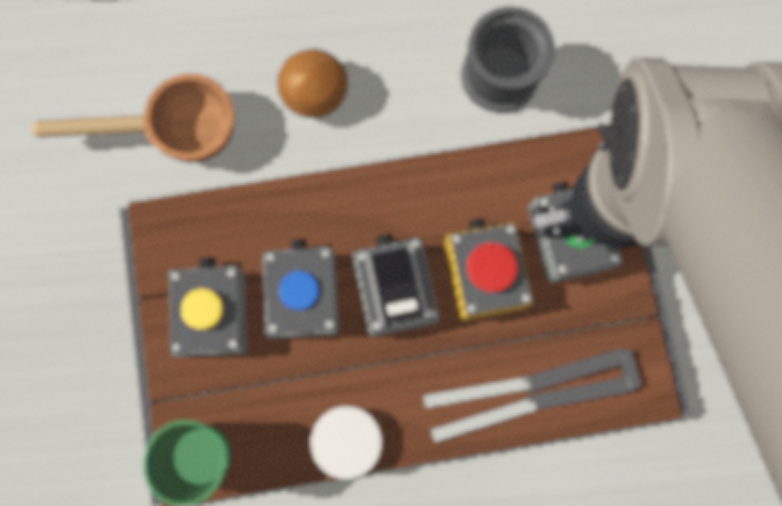

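The fingertips are on green (scene crop 262,162) and everything else is in place; the yellow depth is a noisy single pixel that nothing has touched. I'm handing in.

```bash
python3 -c "
from h import *
to([.5285,-.229,.095]); print(bot.hand_in())"
```

```text
t 9.38 eef [ 0.5286 -0.2296  0.095 ] F [-5.24  0.79 12.74] w -0.004 xdir [0.998 0.066 0.   ] zdir [ 0. -0. -1.] q [ 0.52  0.52 -0.28  1.9   0.21  0.75 -1.38]
tool shift [-0.0001 -0.0006 -0.    ]
the job is handed in; nothing more can be done
None
```

I switched on the rocker, pushed in blue, and handed in at 9.4 s with the shut fingertips holding green down. The hand-in gives no verdict, so these are my own last checks:

- **Rocker:** the stripe reads 90–91 mm above the table, which is the fully on height. I pressed it to its stop, reaching about 40 N on the fingertips, more than the switch needed.
- **Blue:** its top reads 81–82 mm against 89 mm when up, so it is fully in.
- **Green:** the fingertips are at about 81 mm, the bottom of its travel, pressing with about 12.5 N.
- **Red and yellow:** the arm never touched either. The last single-pixel depth for yellow was 85.7 mm, about 3 mm under its up height. It read 88.6 mm in the previous picture, so I took that as camera noise and did not recheck it. Red read 90 mm.
- **Loose things:** they looked unmoved in the last pictures; I compared them by eye and did not measure.

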